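Bring the part under the lens and hold the focus lever at the third click

ROBOT

A 7-joint arm with a two-finger parallel gripper is mounted at the origin on the work surface. World frame = base frame: x ahead of the robot, y to its left, z up, the work surface at z = 0. Lengths are in m, angles in rad, forces in N, time in s.
With the tool pointing down it reaches from about 0.4 to 0.875 m from the base axis. Payload 19.3 kg.
Tool frame: the origin (TCP) lies midway between the tips of the shut fingers; the grasp point (between the pads) lies bot.tcp_to_grasp behind it (bot.tcp_to_grasp is the distance from the TCP to the grasp point, in m); z points along the fingers, y is the line along which they close (so a half turn about z gives the same grasp; the last joint's range is limited). The gripper opens to 85 mm and grips with 20 to 120 N. Pads are 22 mm wide; open, the fingers measure 114 mm over their backs; the gripper's body (76 mm by 85 mm) begins 54 mm behind the grasp point. The pads swing forward as they close: fully open they stand 13 mm farther back than shut.
Start: joints at [1.108, 0.521, -0.036, 1.599, 0.021, 1.021, -0.113], TCP at [0.239, -0.577, 0.231] pointing down, gripper open.
Joint ranges: [-2.91, 2.91], [-0.3, 2.13], [-1.5, 1.42], [0.17, 2.43], [-1.26, 4.41], [0.16, 1.93], [-2.52, 2.52]. Speed limits (rad/s): [1.89, 1.89, 2.39, 2.39, 3.01, 3.01, 3.01].

INTERFACE

Orientations are given as [roll, pitch, yaw] about the fixed x, y, z axes, in that order (R = Rz(yaw) Ry(pitch) Rx(roll)).
In Python, from workcell import observe, imaging, bot gives the robot as it stands.
- The arm moves only by the tool send_rows, never from a script. Its argument "plan" is text: rows parted by semicolons, each of 7 numbers parted by spaces: the shift along the tool's x, y, z in m, then the turn, a rotation vector about the tool's x, y, z in degrees, then the finger opening in m, from 0 to 0.0854. In form: dx dy dz rx ry rz claw; .... A call has 1 to 10 rows; each row is the pose to reach, as a shift and turn from the pose commanded when the call began, along the tool's axes at that moment; what a row does not reach only later rows make up. A row lasts 1/12 s, in which the tool goes at most 41.7 mm and 7.16 degrees, less where a joint would pass 70% of its speed; a pose out of reach is approached as far as the arm can. A call with a gripper value outside its range is refused whole. The fingers move at their own pace and stop on an object; "grip_force" is the grip in N (left out, the last holds). Time passes only in rows, so rows that repeat a pose let the fingers close. It gives the time, the measured TCP pose, the force, the opening and the grip force at its end, in the units of the state.
- observe(): the state, without advancing time (a new reading comes with each control period).
- imaging.grab_frame(name): name is "side" or "top"; returns a dict with "color" (480x640x3 uint8, red, green, blue), "fx", "fy", "cx", "cy" (pixels), "eye" and "orientation" of the camera in the world. Camera axes: x right, y down, z forward; pixel columns grow to the right and rows downward; lengths in m; the calibration is good to about 2 mm. A picture is of the moment at which its call begins. There is no depth.
- bot.job_done(): hands the job in; it is judged then, once.
The state is a dict: "clock": time; "qpos": joint angles; "qd": joint speeds; "joint_efforts": joint torques, N m; "position": TCP position; "tool_rot": TCP orientation; "force": force on the tool from outside, world axes, zero at the start; "moment": the same for the moment, N m; "grip_width": finger opening in m; "finger_force": force on a finger pad.
Only numpy, scipy, OpenCV 4.12 (cv2) and the standard library are available. Lean on these libraries where they do the work, as an engineer would, in place of code of your own. Each camera call takes 0.05 s, during which the arm holds its last target. There are 200 camera calls.

TASK

Slide the black stage carriage by its white post all the way along the rail to the red stop, so that the brass part lies under the lens. Then swing the blue focus lever by its red knob, feeling for the clicks: after some free travel go over exactly three clicks, never over a fourth, and finish still holding the lever there against its return spring, with the carriage still at its stop. Leave everything else on the bench where it is.

Things in the scene. Friction and masses are not known exactly. Their poses are not given: they have to be found in the camera images.
- instrument: Fixed pale-green base plate: x -110 to 110 mm, y -305 to 255 mm, top 30 mm above the table; turned by up to 0.2 rad. Origin on its underside. Its +y is the carriage's sliding direction, towards the red stop (y 150 to 168 mm) on a steel rail at x 30 mm. At (30, 222) mm stands a column 44 mm thick, 230 mm high, with an arm along -y to the lens: keep clear of these.
- lens_front (a point): Centre of the lower end of the lens barrel: 40 mm thick, pointing straight down, hung from the column's arm, this point 151 mm above the table at rest; it sinks by up to 16 mm as the lever swings.
- carriage_post (a point): Middle of the white upright round post, 20 mm in diameter, 75 to 130 mm above the table (this point 110 mm). It stands at the -y end of the black carriage, 55 mm from the carriage's middle; the carriage is 85 mm wide, 160 mm long, its top 75 mm high. A dark V-block with a brass rod begins 78 mm from the post towards +y and is up to 110 mm high.
- carriage (a joint): Travel of the carriage along the instrument's +y, in m: 0.12 at the red stop (fully home, a hard stop), starts between 0.01 and 0.06. It takes about 3 N to slide and stays where it is left.
- lever: Blue flat lever 22 mm wide on a vertical pivot. Origin on the pivot axis, 30 mm above the table; x points along the arm to the knob; arm top 66 mm. At rest it lies on an end stop, 0.55 rad from the instrument's -x towards -y; it swings clockwise from above, up to 1.35 rad. A spring always returns it: 5.6 N at the knob at rest, 0.8 N/rad more. A steel cap 9 mm high stands on the arm 80 mm from the pivot.
- lever_knob (a point): Middle of the red upright round knob, 20 mm in diameter, 125 mm from the pivot axis, 66 to 126 mm above the table (this point 105 mm). It does not turn on the lever. A click, felt here: climbing a rib, the push rises 2 to 4 N above the spring's 6 N; over the crest it falls to 2 to 4 N below it, then snaps back to it in the notch. The clicks do not hold the lever: let go, it flies back.
- click_plate: Aluminium sector under the lever with five radial brass ribs, 3 mm proud, 0.2 rad (25 mm at the knob) apart; the lever's spring plunger rides over them: the clicks. Origin on the lever's pivot, 30 mm above the table; x points out along the first rib, the others follow clockwise from above. It does not move, but its setting varies: first rib 0.15 to 0.45 rad from the lever's rest.
- dial_stand: Bystander, leave alone: black magnetic base 60 x 50 x 50 mm with an upright rod to 200 mm and a round dial; origin at the centre of its underside.
- v_block: Bystander, leave alone: dark steel V-block 60 x 50 x 42 mm; origin at the centre of its underside.
- plug_gauge: Bystander, leave alone: upright brass plug 18 mm across, 45 mm tall, standing on the instrument's base plate; origin at the centre of its underside.
- ring_gauge: Bystander, leave alone: steel ring 38 mm across, 16 mm tall, lying on the instrument's base plate; origin at the centre of its underside.
- gauge_case: Bystander, leave alone: closed wooden case 90 x 150 x 45 mm; origin at the centre of its underside.
- screwdriver: Bystander, leave alone: screwdriver 160 mm long; origin at the centre of its underside.
- oil_bottle: Bystander, leave alone: bottle 50 mm across, 120 mm tall, red cap; origin at the centre of its underside.

How it is judged:
By the outcome, as a careful person would: the job done as asked, in the order asked, and still so for the second after the job is handed in, while the arm keeps its last pose, push and grip.
It also fails if it takes over 72 s, if anything falls off the work surface, if the arm or the gripper's body presses on something with over 40 N, if the wrist force passes 120 N, or if a joint passes its speed limit or range.

## Working session

There is one attempt and no reset: what is moved stays moved. The work goes in short steps, Python scripts to look and compute and a tool call to move; the robot and the scene stay as the last step left them, time stands still between calls to the robot, and variables do not carry over. Pictures are saved under pics/ and viewed, at most 10 in all, crops included, and the job is handed in when it is done.

Besides the shell and the picture viewer there is one more tool, called as name(argument=value, ...) on one line, values as JSON. send_rows: Moves the arm, as the interface text tells. Its arguments: {"type":"object","properties":{"plan":{"type":"string"},"grip_force":{"type":"number"}},"required":["plan"]}

```bash
mkdir -p pics
python3 - <<'E'
from workcell import observe, imaging, bot
import cv2
for n in("side","top"):
    f=imaging.grab_frame(n); cv2.imwrite(f"pics/{n}0.png",f["color"][:,:,::-1])
    print(n,{k:v for k,v in f.items() if k!="color"})
print(observe(),bot.tcp_to_grasp)
E
```

```text
side {'fx': 504.90102930863264, 'fy': 504.90102930863264, 'cx': 321.63604775725804, 'cy': 238.84525372182551, 'eye': array([-0.10297843,  0.75186577,  1.01114237]), 'orientation': array([-2.3400608 , -0.01385619, -2.46659932])}
top {'fx': 555.8146384924399, 'fy': 555.8146384924399, 'cx': 316.5235493414141, 'cy': 242.59373628040692, 'eye': array([0.18931434, 0.01879488, 1.48826329]), 'orientation': array([-2.95456444, -0.00722535, -1.57884077])}
{'clock': 0.1, 'qpos': array([ 1.10782715,  0.5219435 , -0.03630562,  1.59993169,  0.02122484,
        1.02111451, -0.11279603]), 'qd': array([-0.00082621, -0.00176303,  0.00238564, -0.00099387, -0.00212218,
        0.00018611, -0.0002074 ]), 'joint_efforts': array([ 1.56476850e-03, -9.28495502e+01,  1.98253445e+00, -3.70535946e+01,
        1.79520511e-02,  5.27503202e-03,  1.20426617e-05]), 'position': array([ 0.23905493, -0.57715462,  0.23079725]), 'tool_rot': array([-3.14058620e+00,  1.02808369e-04,  3.92755942e-01]), 'force': array([ 0.21462823,  0.2067936 , -0.60030283]), 'moment': array([ 0.02140772,  0.03231703, -0.0110012 ]), 'finger_force': 0.0, 'grip_width': 0.08552274065040023} 0.0187
```

View pics/top0.png

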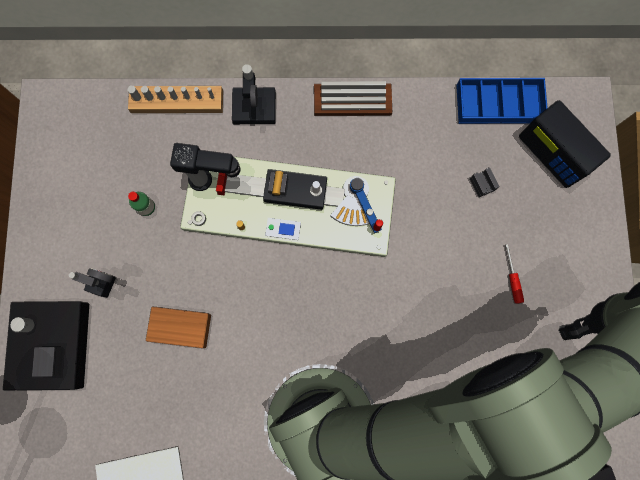

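View pics/side0.png

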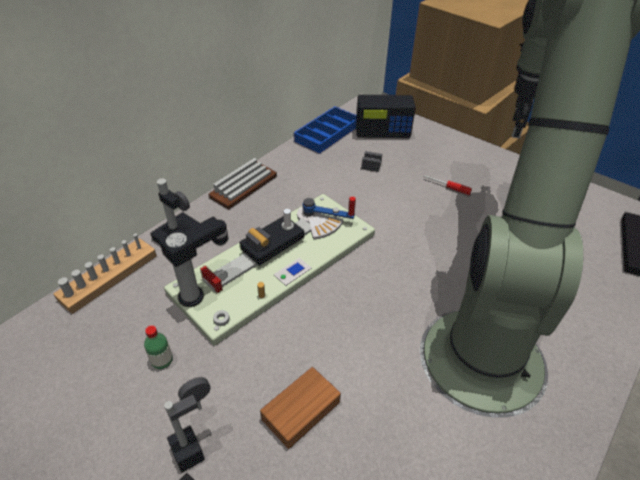

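The top view shows the plate between (182,150) and (395,255), the post near (316,187), the knob near (378,225) and the pivot near (357,186). The side view shows the post at (287,218) and the knob at (352,205). I'll enlarge both.

Run:
```python
import cv2
a=cv2.imread("pics/top0.png")[140:265,175:405]; cv2.imwrite("pics/tc.png",cv2.resize(a,(0,0),fx=3.4,fy=3.4,interpolation=cv2.INTER_CUBIC))
a=cv2.imread("pics/side0.png")[170:340,160:385]; cv2.imwrite("pics/sc.png",cv2.resize(a,(0,0),fx=3.5,fy=3.5,interpolation=cv2.INTER_CUBIC))
```

```text
(no output)
```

View pics/tc.png

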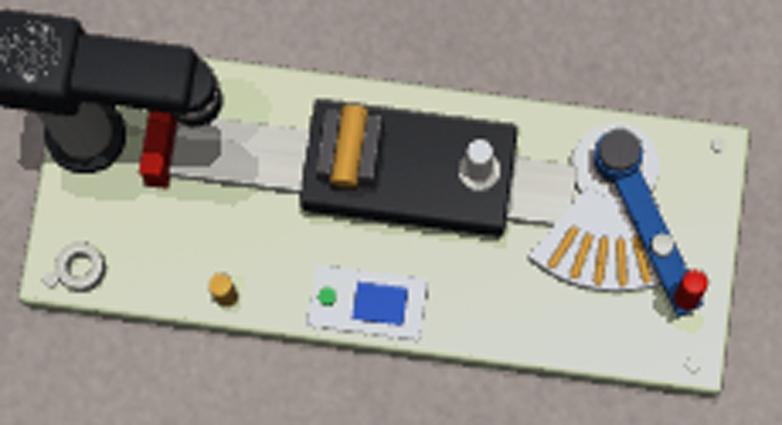

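View pics/sc.png

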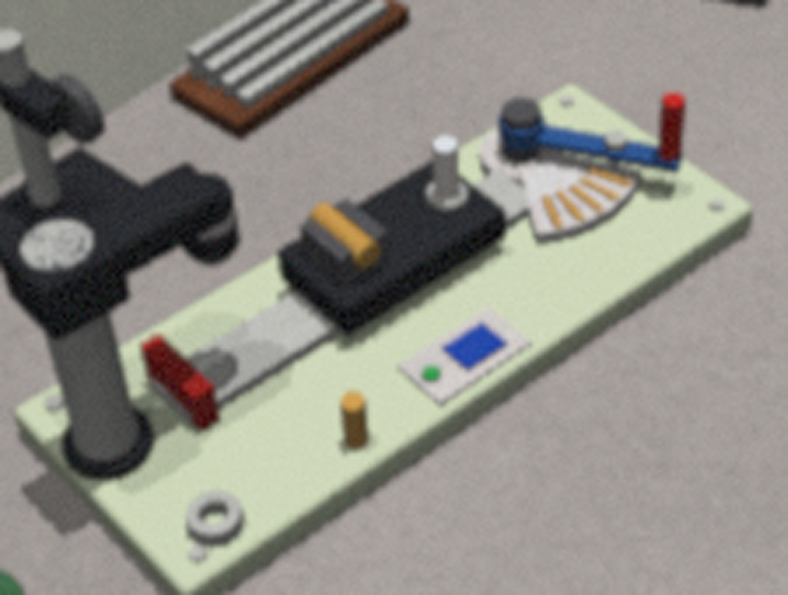

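The crops show, in crop pixels:

| Crop | Post top | Knob top | Pivot cap | Plate corners |
|---|---|---|---|---|
| Top | (481,149) | (695,279) | (620,150) | (748,128), (719,382), (21,300) |
| Side | (446,144) | (673,101) | – | (571,85), (750,207), (190,590), (18,410) |

The lever is at rest, and the first rib lies close to it.

```bash
cat > h.py <<'E'
import numpy as np
from scipy.spatial.transform import Rotation as R
C={'side':(504.901,321.636,238.845,[-0.10297843,0.75186577,1.01114237],[-2.3400608,-0.01385619,-2.46659932]),
'top':(555.8146,316.5235,242.5937,[0.18931434,0.01879488,1.48826329],[-2.95456444,-0.00722535,-1.57884077])}
def px(c,u,v):  # crop->full
    return (175+u/3.4,140+v/3.4) if c=='top' else (160+u/3.5,170+v/3.5)
def proj(c,p):
    f,cx,cy,e,o=C[c]; q=R.from_euler('xyz',o).inv().apply(np.atleast_2d(p)-e)
    return np.c_[cx+f*q[:,0]/q[:,2],cy+f*q[:,1]/q[:,2]]
def atz(c,uv,z):
    f,cx,cy,e,o=C[c]; d=R.from_euler('xyz',o).apply([(uv[0]-cx)/f,(uv[1]-cy)/f,1]); e=np.array(e)
    return e+d*(z-e[2])/d[2]
E
python3 - <<'E'
from h import *
from scipy.optimize import least_squares
obs=[('top',(748,128),(110,-305)),('top',(719,382),(-110,-305)),('top',(21,300),(-110,255)),
('side',(571,85),(110,-305)),('side',(750,207),(-110,-305)),('side',(190,590),(-110,255)),('side',(18,410),(110,255))]
W=lambda p,l,z:np.r_[R.from_euler('z',p[2]).as_matrix()[:2,:2]@(np.array(l)/1e3)+p[:2],z]
def res(p): return np.ravel([proj(c,W(p,l,.03))[0]-px(c,*u) for c,u,l in obs])
s=least_squares(res,[.45,-.05,-.1]);p=s.x;print(p,s.fun.round(1))
for n,d,z in(('post',{'top':(481,149),'side':(446,144)},.13),('knob',{'top':(695,279),'side':(673,101)},.126),('pivot',{'top':(620,150),'side':(521,108)},.09)):
  for c in d:
    w=atz(c,px(c,*d[c]),z); l=R.from_euler('z',-p[2]).apply(w-np.r_[p[:2],0])
    print(n,c,w.round(4),'local',(l*1e3).round(1))
E
```

```text
[ 0.57905635  0.10461087 -0.13221128] [ 0.8 -1.2  1.3  2.8 -1.4  1.1 -0.7 -2.4  1.3 -1.8 -0.8  1.  -2.2 -0.8]
post top [0.5981 0.0058 0.13  ] local [ 31.9 -95.4 130. ]
post side [0.5924 0.0089 0.13  ] local [ 25.9 -93.1 130. ]
knob top [ 0.4985 -0.1517  0.126 ] local [ -46.1 -264.6  126. ]
knob side [ 0.4925 -0.1465  0.126 ] local [ -52.7 -260.4  126. ]
pivot top [ 0.6087 -0.1014  0.09  ] local [  56.5 -200.3   90. ]
pivot side [ 0.6066 -0.097   0.09  ] local [  53.9 -196.2   90. ]
```

```bash
cat >> h.py <<'E'
P=np.array([0.57905635,0.10461087]);Y=-0.13
def loc(x,y): return R.from_euler('z',Y).as_matrix()[:2,:2]@[x/1e3,y/1e3]+P
def rel(cmd,pos,psi):  # cmd=(xyz,rpy)
    A=R.from_euler('xyz',cmd[1]); B=R.from_euler('xyz',[np.pi,0,psi])
    return (A.inv().apply(np.array(pos)-cmd[0])*1e3).round(1),np.degrees((A.inv()*B).as_rotvec()).round(2)
E
python3 - <<'E'
from h import *
from workcell import observe
s=observe(); c=(s['position'],s['tool_rot'])
for z in(.2,.091): print(rel(c,[.5955,.0072,z],Y))
E
```

```text
(array([ 553. , -403.4,   31.1]), array([-5.000e-02,  2.000e-02,  2.995e+01]))
(array([ 553. , -403.3,  140.1]), array([-5.000e-02,  2.000e-02,  2.995e+01]))
```

send_rows(plan="0.03 -0.022 0 0 0 3 0.085; 0.06 -0.044 0 0 0 6 0.085; 0.09 -0.066 0 0 0 9 0.085; 0.12 -0.088 0 0 0 12 0.085; 0.15 -0.11 0 0 0 15 0.085; 0.18 -0.132 0 0 0 18 0.085; 0.21 -0.154 0 0 0 21 0.085; 0.24 -0.176 0 0 0 24 0.085; 0.27 -0.198 0 0 0 27 0.085; 0.3 -0.22 0 0 0 30 0.085", grip_force=25)

```text
clock: 0.93
position: [0.4326, -0.2576, 0.2312]
tool_rot: [-3.142, 0.0, -0.134]
force: [0.0, -0.1, -0.0]
grip_width: 0.0851
finger_force: 0.0
```

Run:
```python
from h import *
from workcell import observe
s=observe(); c=(s['position'],s['tool_rot']); print(c,s['qd'].round(2))
for z in(.2,.091): print(rel(c,[.5955,.0072,z],Y))
```

```text
(array([ 0.43261705, -0.25761349,  0.23122564]), array([-3.14154705e+00,  2.67158231e-04, -1.33531724e-01])) [-0.85 -0.01 -0.04  0.02  0.02 -0.01 -1.52]
(array([ 126.2, -284.1,   31.2]), array([-0.  ,  0.02, -0.2 ]))
(array([ 126.2, -284.1,  140.2]), array([-0.  ,  0.02, -0.2 ]))
```

send_rows(plan="0.014 -0.032 0.003 0 0 0 0.085; 0.028 -0.064 0.006 0 0 0 0.085; 0.042 -0.096 0.01 0 0 0 0.085; 0.056 -0.128 0.014 0 0 0 0.085; 0.07 -0.16 0.018 0 0 0 0.085; 0.084 -0.19 0.022 0 0 0 0.085; 0.098 -0.22 0.026 0 0 0 0.085; 0.112 -0.25 0.03 0 0 0 0.085; 0.126 -0.284 0.032 0 0 0 0.085; 0.126 -0.284 0.032 0 0 0 0.085")

```text
clock: 1.77
position: [0.5961, 0.0132, 0.1983]
tool_rot: [-3.138, 0.001, -0.124]
force: [-0.8, 1.1, -0.5]
grip_width: 0.0846
finger_force: 0.0
```

Run:
```python
from h import *
from workcell import observe,imaging
import cv2
s=observe(); c=(s['position'],s['tool_rot']); print(c,s['qd'].round(2))
for z in(.2,.091): print(rel(c,[.5955,.0072,z],Y))
a=imaging.grab_frame("side")["color"][110:320,200:440,::-1]; b=imaging.grab_frame("top")["color"][120:330,240:480,::-1]
cv2.imwrite("pics/a1.png",cv2.resize(cv2.hconcat([a,b]),(0,0),fx=1.66,fy=1.66,interpolation=cv2.INTER_CUBIC))
```

```text
(array([0.59605259, 0.01322371, 0.19827267]), array([-3.13842042e+00,  5.04251588e-04, -1.23886499e-01])) [ 0.06 -0.04  0.04  0.07  0.01 -0.01  0.09]
(array([ 0.2,  6. , -1.7]), array([-0.18,  0.03,  0.35]))
(array([  0.3,   6.4, 107.3]), array([-0.18,  0.03,  0.35]))
```

View pics/a1.png

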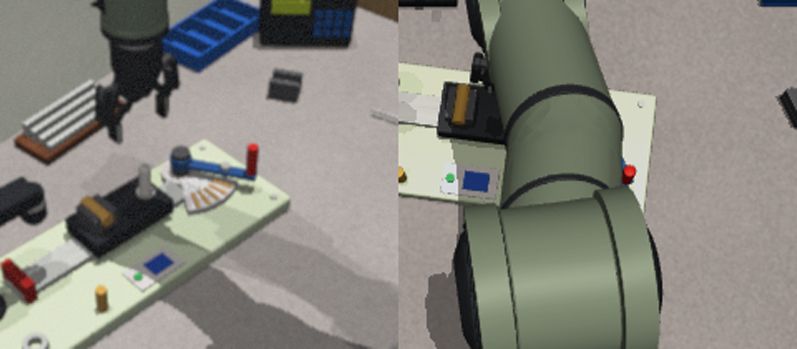

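The side view shows the open gripper poised above the post at (145,180) in the crop, and the arm hides the post in the top view. I'll descend.

send_rows(plan="0 0 0.02 0 0 0 0.085; 0 0 0.045 0 0 0 0.085; 0 0 0.07 0 0 0 0.085; 0 0 0.09 0 0 0 0.085; 0 0 0.107 0 0 0 0.06; 0 0 0.107 0 0 0 0.045; 0 0 0.107 0 0 0 0.03; 0 0 0.107 0 0 0 0.01; 0 0 0.107 0 0 0 0.01; 0 0 0.107 0 0 0 0.01", grip_force=25)

```text
clock: 2.7
position: [0.5948, 0.0057, 0.0937]
tool_rot: [-3.141, -0.002, -0.131]
force: [-0.4, 0.1, 7.2]
grip_width: 0.0193
finger_force: 24.8
```

Run:
```python
from h import *
from workcell import observe,imaging
import cv2
s=observe(); print(s['position'],s['tool_rot'],s['force'],s['moment'],s['grip_width'],s['finger_force'])
a=imaging.grab_frame("side")["color"][140:300,220:400,::-1]
cv2.imwrite("pics/a2.png",cv2.resize(a,(0,0),fx=3,fy=3,interpolation=cv2.INTER_CUBIC))
```

```text
[0.5947845  0.00572783 0.09371048] [-3.14118702e+00 -1.89762584e-03 -1.31024740e-01] [-0.40905592  0.14976207  7.19335812] [ 0.11035232  0.27830077 -0.04010845] 0.019267261159486175 24.764791131019592
```

View pics/a2.png

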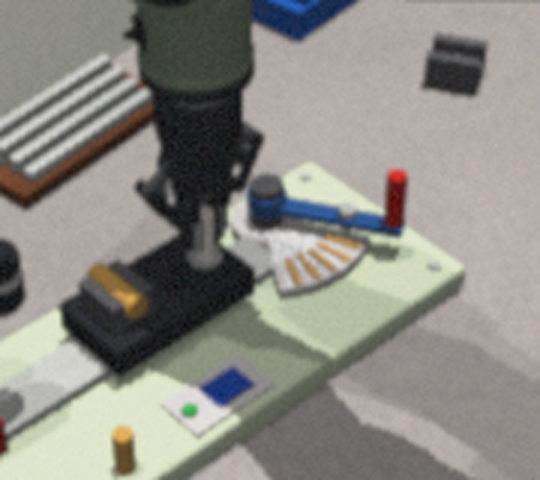

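The picture shows the post held between the pads at about (205,240). The opening is 19.3 mm, which confirms the grip. I'll slide towards the stop, along tool -y.

send_rows(plan="0 -0.005 0 0 0 0 0.01; 0 -0.013 0 0 0 0 0.01; 0 -0.023 0 0 0 0 0.01; 0 -0.034 0 0 0 0 0.01; 0 -0.045 0 0 0 0 0.01; 0 -0.056 0 0 0 0 0.01; 0 -0.066 0 0 0 0 0.01; 0 -0.075 0 0 0 0 0.01; 0 -0.081 0 0 0 0 0.01; 0 -0.085 0 0 0 0 0.01")

```text
clock: 3.58
position: [0.6067, 0.0905, 0.0937]
tool_rot: [-3.141, -0.003, -0.131]
force: [4.7, -4.4, 6.3]
grip_width: 0.0192
finger_force: 24.6
```

send_rows(plan="0 -0.004 0 0 0 0 0.01; 0 -0.008 0 0 0 0 0.01; 0 -0.011 0 0 0 0 0.01; 0 -0.014 0 0 0 0 0.01; 0 -0.016 0 0 0 0 0.01; 0 -0.018 0 0 0 0 0.01; 0 -0.019 0 0 0 0 0.01; 0 -0.02 0 0 0 0 0.01; 0 -0.02 0 0 0 0 0.01")

```text
clock: 4.33
position: [0.6094, 0.1097, 0.0937]
tool_rot: [-3.141, -0.003, -0.131]
force: [6.4, -1.3, 5.1]
grip_width: 0.0191
finger_force: 24.5
```

send_rows(plan="0 -0.001 0 0 0 0 0.01; 0 -0.002 0 0 0 0 0.01; 0 -0.003 0 0 0 0 0.01; 0 -0.004 0 0 0 0 0.01; 0 -0.004 0 0 0 0 0.01")

```text
clock: 4.75
position: [0.6099, 0.1136, 0.0937]
tool_rot: [-3.141, -0.004, -0.131]
force: [5.0, -1.6, 3.9]
grip_width: 0.0192
finger_force: 24.5
```

send_rows(plan="0 -0.0007 0 0 0 0 0.01; 0 -0.0015 0 0 0 0 0.01; 0 -0.002 0 0 0 0 0.01; 0 -0.002 0 0 0 0 0.01")

```text
clock: 5.08
position: [0.6102, 0.1155, 0.0937]
tool_rot: [-3.141, -0.004, -0.131]
force: [4.7, -2.0, 4.6]
grip_width: 0.0194
finger_force: 24.5
```

send_rows(plan="0 -0.0007 0 0 0 0 0.01; 0 -0.0015 0 0 0 0 0.01; 0 -0.002 0 0 0 0 0.01; 0 -0.002 0 0 0 0 0.01")

```text
clock: 5.42
position: [0.6103, 0.1161, 0.0937]
tool_rot: [3.14, -0.003, -0.132]
force: [3.6, -9.8, 6.8]
grip_width: 0.0194
finger_force: 24.9
```

send_rows(plan="0 -0.0005 0 0 0 0 0.01; 0 -0.001 0 0 0 0 0.01; 0 -0.001 0 0 0 0 0.01; 0 -0.001 0 0 0 0 0.01")

```text
clock: 5.75
position: [0.6103, 0.1161, 0.0937]
tool_rot: [3.139, -0.003, -0.133]
force: [2.5, -14.6, 8.7]
grip_width: 0.0188
finger_force: 25.3
```

The carriage is at the stop: with 1 mm more commanded it did not move and the force rose. Now I'll release and rise.

send_rows(plan="0 0.001 0 0 0 0 0.03; 0 0.001 0 0 0 0 0.045; 0 0.001 0 0 0 0 0.05; 0 0.001 -0.01 0 0 0 0.05; 0 0.001 -0.03 0 0 0 0.05; 0 0.001 -0.05 0 0 0 0.05; 0 0.001 -0.07 0 0 0 0.05; 0 0.011 -0.09 0 0 0 0.05; 0 0.03 -0.1 0 0 0 0.05; 0 0.05 -0.1 0 0 0 0.05")

```text
clock: 6.58
position: [0.6034, 0.0699, 0.1956]
tool_rot: [-3.14, -0.004, -0.129]
force: [1.4, -0.4, 0.5]
grip_width: 0.05
finger_force: 0.0
```

Run:
```python
from h import *
from workcell import observe,imaging
import cv2
s=observe(); c=(s['position'],s['tool_rot']); print(c,s['force'])
print(rel(c,[.4955,-.149,.195],.42))
a=imaging.grab_frame("side")["color"][140:320,170:400,::-1]
cv2.imwrite("pics/a3.png",cv2.resize(a,(0,0),fx=3.2,fy=3.2,interpolation=cv2.INTER_CUBIC))
```

```text
(array([0.60341619, 0.06994295, 0.19561467]), array([-3.13985423, -0.00371346, -0.12909388])) [ 1.40055353 -0.39577684  0.53980984]
(array([-7.88e+01,  2.31e+02, -1.00e-01]), array([ -0.04,  -0.23, -31.46]))
```

View pics/a3.png

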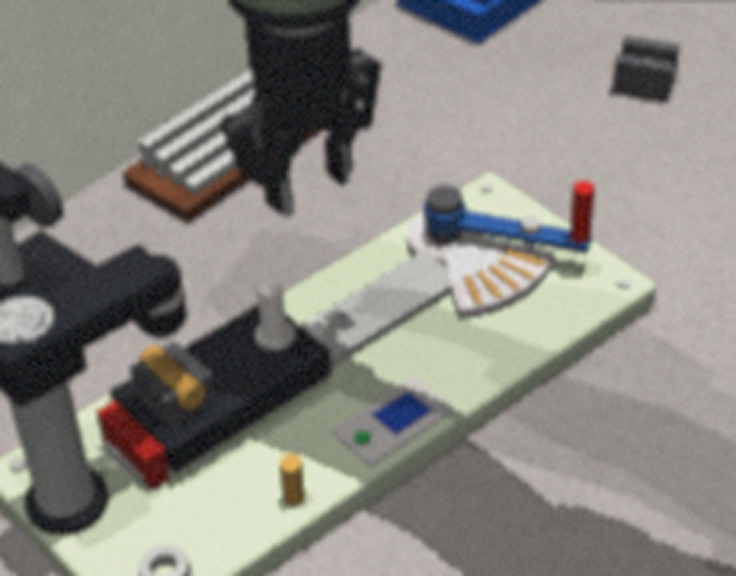

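The carriage lies against the red stop at (133,440), and the brass part is under the lens. Now to the knob.

send_rows(plan="-0.006 0.018 0 0 0 -2.5 0.06; -0.015 0.045 0 0 0 -6 0.07; -0.025 0.074 0 0 0 -10 0.075; -0.035 0.104 0 0 0 -14 0.075; -0.045 0.134 0 0 0 -18 0.075; -0.055 0.164 0 0 0 -22 0.075; -0.065 0.19 0 0 0 -26 0.075; -0.073 0.212 0 0 0 -29.5 0.075; -0.079 0.231 0 0 0 -31.5 0.075; -0.079 0.231 0 0 0 -31.5 0.075")

```text
clock: 7.47
position: [0.4923, -0.1531, 0.1929]
tool_rot: [3.14, 0.001, 0.417]
force: [0.5, -1.0, -0.2]
grip_width: 0.0748
finger_force: 0.0
```

Run:
```python
from h import *
from workcell import observe,imaging
import cv2
s=observe(); c=(s['position'],s['tool_rot']); print(c,s['force'],s['qpos'].round(2))
print(rel(c,[.4955,-.149,.0865],.42))
a=imaging.grab_frame("side")["color"][110:270,280:440,::-1]
cv2.imwrite("pics/a4.png",cv2.resize(a,(0,0),fx=3,fy=3,interpolation=cv2.INTER_CUBIC))
```

```text
(array([ 0.49228109, -0.15314209,  0.19291821]), array([3.14047955e+00, 1.02029973e-03, 4.16901376e-01])) [ 0.5388365  -0.98840092 -0.23756457] [ 0.34  0.4  -0.2   1.92  0.11  0.83 -1.07]
(array([  4.7,  -2.6, 106.4]), array([ 0.06,  0.06, -0.18]))
```

View pics/a4.png

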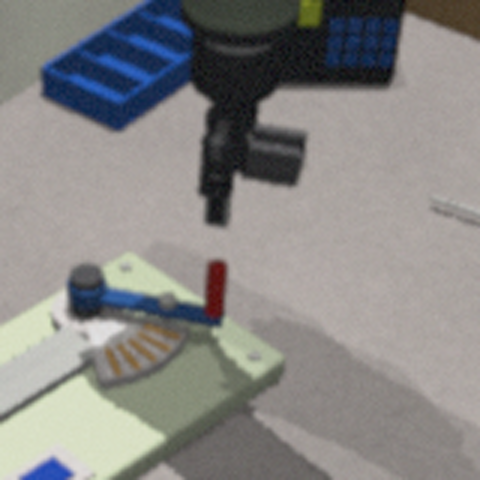

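The fingers are directly above the knob at (215,290). I'll descend and grip.

send_rows(plan="0.001 0 0.02 0 0 0 0.075; 0.001 0 0.045 0 0 0 0.075; 0.001 0 0.07 0 0 0 0.075; 0.001 0 0.09 0 0 0 0.075; 0.001 0 0.106 0 0 0 0.06; 0.001 0 0.106 0 0 0 0.045; 0.001 0 0.106 0 0 0 0.035; 0.001 0 0.106 0 0 0 0.032")

```text
clock: 8.18
position: [0.4957, -0.1486, 0.0873]
tool_rot: [3.141, -0.001, 0.419]
force: [0.2, 0.5, 0.8]
grip_width: 0.0323
finger_force: 0.0
```

send_rows(plan="0 0 0 0 0 0 0.02; 0 0 0 0 0 0 0.015; 0 0 0 0 0 0 0.01; 0 0 0 0 0 0 0.01; 0 0 0 0 0 0 0.01; 0 0 0 0 0 0 0.01", grip_force=25)

```text
clock: 8.68
position: [0.496, -0.1498, 0.0876]
tool_rot: [3.14, -0.002, 0.418]
force: [2.2, -4.1, 9.6]
grip_width: 0.0193
finger_force: 25.0
```

Run:
```python
from h import *
from workcell import observe,imaging
import cv2
s=observe(); c=(s['position'],s['tool_rot']); print(c,s['force'],s['moment'],s['grip_width'],s['finger_force'])
a=imaging.grab_frame("side")["color"][150:250,300:400,::-1]
b=imaging.grab_frame("top")["color"][150:250,320:420,::-1]
cv2.imwrite("pics/a5.png",cv2.resize(cv2.hconcat([a,b]),(0,0),fx=4,fy=4,interpolation=cv2.INTER_CUBIC))
```

```text
(array([ 0.49603366, -0.14975474,  0.08755182]), array([ 3.13952099e+00, -2.07762364e-03,  4.18447623e-01])) [ 2.2376713  -4.05037537  9.60385389] [-0.85444055 -0.30290663  0.13639605] 0.019304271112049153 25.044290721416473
```

View pics/a5.png

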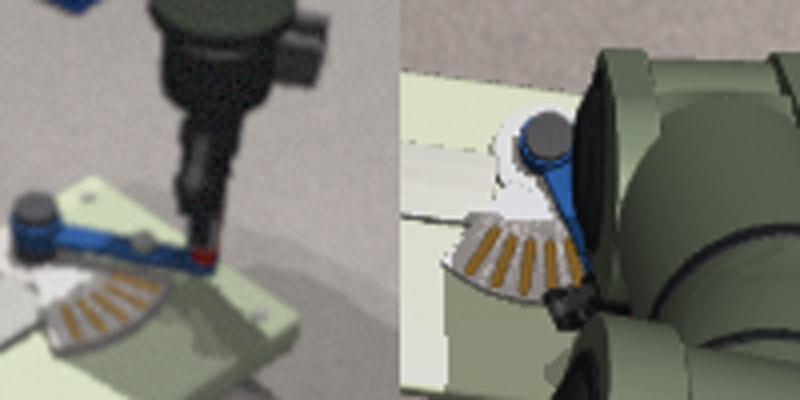

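The knob is gripped (19.3 mm opening), and the ribs are visible left of the lever. I'll swing 0.1 rad of free travel, then go in 0.02 rad steps, watching the tangential force.

send_rows(plan="0.0001 -0.0031 0 0 0 1.43 0.01; 0.0002 -0.0062 0 0 0 2.86 0.01; 0.0004 -0.0094 0 0 0 4.3 0.01; 0.0006 -0.0125 0 0 0 5.73 0.01; 0.0006 -0.0125 0 0 0 5.73 0.01; 0.0006 -0.0125 0 0 0 5.73 0.01")

```text
clock: 9.28
position: [0.4918, -0.1381, 0.0876]
tool_rot: [3.139, -0.003, 0.318]
force: [3.4, -5.9, 8.0]
grip_width: 0.0194
finger_force: 24.9
```

send_rows(plan="0.00001 -0.0013 0 0 0 0.58 0.01; 0.00003 -0.0025 0 0 0 1.15 0.01; 0.00003 -0.0025 0 0 0 1.15 0.01; 0.00003 -0.0025 0 0 0 1.15 0.01")

```text
clock: 9.62
position: [0.4911, -0.1359, 0.0876]
tool_rot: [3.139, -0.003, 0.298]
force: [2.6, -5.7, 8.0]
grip_width: 0.0191
finger_force: 25.0
```

send_rows(plan="0.00001 -0.0013 0 0 0 0.58 0.01; 0.00003 -0.0025 0 0 0 1.15 0.01; 0.00003 -0.0025 0 0 0 1.15 0.01; 0.00003 -0.0025 0 0 0 1.15 0.01")

```text
clock: 9.95
position: [0.4904, -0.1334, 0.0876]
tool_rot: [3.14, -0.003, 0.278]
force: [3.1, -6.6, 8.8]
grip_width: 0.0193
finger_force: 25.0
```

send_rows(plan="0.00001 -0.0013 0 0 0 0.58 0.01; 0.00003 -0.0025 0 0 0 1.15 0.01; 0.00003 -0.0025 0 0 0 1.15 0.01; 0.00003 -0.0025 0 0 0 1.15 0.01")

```text
clock: 10.28
position: [0.4897, -0.1308, 0.0876]
tool_rot: [3.14, -0.003, 0.258]
force: [3.1, -4.8, 8.7]
grip_width: 0.0194
finger_force: 25.0
```

send_rows(plan="0.00001 -0.0013 0 0 0 0.58 0.01; 0.00003 -0.0025 0 0 0 1.15 0.01; 0.00003 -0.0025 0 0 0 1.15 0.01; 0.00003 -0.0025 0 0 0 1.15 0.01")

```text
clock: 10.62
position: [0.4891, -0.1283, 0.0876]
tool_rot: [3.14, -0.003, 0.238]
force: [3.3, -4.2, 8.9]
grip_width: 0.0191
finger_force: 25.0
```

send_rows(plan="0.00001 -0.0013 0 0 0 0.58 0.01; 0.00003 -0.0025 0 0 0 1.15 0.01; 0.00003 -0.0025 0 0 0 1.15 0.01; 0.00003 -0.0025 0 0 0 1.15 0.01")

```text
clock: 10.95
position: [0.4885, -0.1257, 0.0876]
tool_rot: [3.14, -0.003, 0.218]
force: [3.3, -3.0, 9.5]
grip_width: 0.0194
finger_force: 25.0
```

send_rows(plan="0.00001 -0.0013 0 0 0 0.58 0.01; 0.00003 -0.0025 0 0 0 1.15 0.01; 0.00003 -0.0025 0 0 0 1.15 0.01; 0.00003 -0.0025 0 0 0 1.15 0.01")

```text
clock: 11.28
position: [0.4881, -0.1232, 0.0876]
tool_rot: [3.14, -0.003, 0.198]
force: [3.1, -2.8, 9.8]
grip_width: 0.0193
finger_force: 25.0
```

send_rows(plan="0.00001 -0.0013 0 0 0 0.58 0.01; 0.00003 -0.0025 0 0 0 1.15 0.01; 0.00003 -0.0025 0 0 0 1.15 0.01; 0.00003 -0.0025 0 0 0 1.15 0.01")

```text
clock: 11.62
position: [0.4877, -0.1209, 0.0876]
tool_rot: [3.14, -0.003, 0.178]
force: [4.1, -3.6, 7.9]
grip_width: 0.019
finger_force: 24.9
```

send_rows(plan="0.00001 -0.0013 0 0 0 0.58 0.01; 0.00003 -0.0025 0 0 0 1.15 0.01; 0.00003 -0.0025 0 0 0 1.15 0.01; 0.00003 -0.0025 0 0 0 1.15 0.01")

```text
clock: 11.95
position: [0.4873, -0.1185, 0.0875]
tool_rot: [3.14, -0.003, 0.158]
force: [4.1, -4.8, 7.4]
grip_width: 0.0192
finger_force: 24.9
```

send_rows(plan="0.00001 -0.0013 0 0 0 0.58 0.01; 0.00003 -0.0025 0 0 0 1.15 0.01; 0.00003 -0.0025 0 0 0 1.15 0.01; 0.00003 -0.0025 0 0 0 1.15 0.01")

```text
clock: 12.28
position: [0.487, -0.1161, 0.0876]
tool_rot: [3.14, -0.004, 0.138]
force: [4.5, -4.0, 8.8]
grip_width: 0.0191
finger_force: 24.8
```

send_rows(plan="0.00001 -0.0013 0 0 0 0.58 0.01; 0.00003 -0.0025 0 0 0 1.15 0.01; 0.00003 -0.0025 0 0 0 1.15 0.01; 0.00003 -0.0025 0 0 0 1.15 0.01")

```text
clock: 12.62
position: [0.4867, -0.1138, 0.0876]
tool_rot: [3.14, -0.004, 0.118]
force: [4.6, -6.2, 8.0]
grip_width: 0.0196
finger_force: 24.9
```

send_rows(plan="0.00001 -0.0013 0 0 0 0.58 0.01; 0.00003 -0.0025 0 0 0 1.15 0.01; 0.00003 -0.0025 0 0 0 1.15 0.01; 0.00003 -0.0025 0 0 0 1.15 0.01")

```text
clock: 12.95
position: [0.4865, -0.1114, 0.0876]
tool_rot: [3.14, -0.004, 0.097]
force: [6.1, -6.8, 6.7]
grip_width: 0.0194
finger_force: 24.9
```

send_rows(plan="0.00001 -0.0013 0 0 0 0.58 0.01; 0.00003 -0.0025 0 0 0 1.15 0.01; 0.00003 -0.0025 0 0 0 1.15 0.01; 0.00003 -0.0025 0 0 0 1.15 0.01")

```text
clock: 13.28
position: [0.4863, -0.1088, 0.0876]
tool_rot: [3.14, -0.004, 0.077]
force: [5.3, -5.9, 7.6]
grip_width: 0.0194
finger_force: 24.9
```

Run:
```python
from h import *
ribs=[((568,240),(580,283)),((547,237),(554,286)),((530,237),(525,290)),((513,235),(497,283)),((497,228),(470,272))]
for pv in((.6102,-.0991),(.6077,-.099)):
  for r in ribs:
    w=[atz('top',(320+(u-400)/4,150+v/4),.04)[:2]-pv for u,v in r]
    d=w[1]-w[0]
    print([round(float(np.arctan2(-x[1],-x[0])),3) for x in (w[0],w[1],d)],[round(float(np.hypot(*x)),3) for x in w])
```

```text
[0.29, 0.274, 0.243] [0.061, 0.092]
[0.061, 0.082, 0.117] [0.057, 0.091]
[-0.14, -0.129, -0.111] [0.057, 0.094]
[-0.338, -0.335, -0.331] [0.058, 0.093]
[-0.539, -0.544, -0.552] [0.058, 0.094]
[0.304, 0.283, 0.243] [0.059, 0.089]
[0.066, 0.086, 0.117] [0.054, 0.088]
[-0.144, -0.131, -0.111] [0.055, 0.091]
[-0.351, -0.343, -0.331] [0.056, 0.091]
[-0.56, -0.557, -0.552] [0.056, 0.092]
```

The ribs in the image lie at tool yaw 0.27, 0.07, -0.13, -0.335 and -0.54. The felt force peaks at about 0.27 and 0.085 agree with the first two. So the third crest should come at about -0.13, and I'll aim to finish near -0.23.

send_rows(plan="0.00003 -0.0025 0 0 0 1.15 0.01; 0.0001 -0.005 0 0 0 2.29 0.01; 0.0001 -0.005 0 0 0 2.29 0.01; 0.0001 -0.005 0 0 0 2.29 0.01")

```text
clock: 13.62
position: [0.4861, -0.1035, 0.0876]
tool_rot: [3.141, -0.004, 0.038]
force: [5.1, -4.4, 7.2]
grip_width: 0.0193
finger_force: 24.8
```

send_rows(plan="0.00003 -0.0025 0 0 0 1.15 0.01; 0.0001 -0.005 0 0 0 2.29 0.01; 0.0001 -0.005 0 0 0 2.29 0.01; 0.0001 -0.005 0 0 0 2.29 0.01")

```text
clock: 13.95
position: [0.4861, -0.0983, 0.0876]
tool_rot: [3.141, -0.004, -0.002]
force: [6.8, -3.6, 7.5]
grip_width: 0.0192
finger_force: 24.8
```

send_rows(plan="0.00003 -0.0025 0 0 0 1.15 0.01; 0.0001 -0.005 0 0 0 2.29 0.01; 0.0001 -0.005 0 0 0 2.29 0.01; 0.0001 -0.005 0 0 0 2.29 0.01")

```text
clock: 14.28
position: [0.4863, -0.0936, 0.0876]
tool_rot: [3.141, -0.005, -0.042]
force: [7.7, -6.3, 5.4]
grip_width: 0.0191
finger_force: 24.7
```

send_rows(plan="0.00001 -0.0013 0 0 0 0.58 0.01; 0.00003 -0.0025 0 0 0 1.15 0.01; 0.00003 -0.0025 0 0 0 1.15 0.01; 0.00003 -0.0025 0 0 0 1.15 0.01")

```text
clock: 14.62
position: [0.4864, -0.0912, 0.0876]
tool_rot: [3.141, -0.005, -0.063]
force: [6.7, -6.6, 6.0]
grip_width: 0.0192
finger_force: 24.7
```

send_rows(plan="0.00001 -0.0013 0 0 0 0.58 0.01; 0.00003 -0.0025 0 0 0 1.15 0.01; 0.00003 -0.0025 0 0 0 1.15 0.01; 0.00003 -0.0025 0 0 0 1.15 0.01")

```text
clock: 14.95
position: [0.4867, -0.089, 0.0876]
tool_rot: [3.141, -0.005, -0.083]
force: [6.6, -7.6, 5.4]
grip_width: 0.0198
finger_force: 24.7
```

send_rows(plan="0.00001 -0.0013 0 0 0 0.58 0.01; 0.00003 -0.0025 0 0 0 1.15 0.01; 0.00003 -0.0025 0 0 0 1.15 0.01; 0.00003 -0.0025 0 0 0 1.15 0.01")

```text
clock: 15.28
position: [0.4869, -0.0865, 0.0876]
tool_rot: [3.141, -0.005, -0.103]
force: [7.6, -8.7, 6.4]
grip_width: 0.019
finger_force: 24.7
```

send_rows(plan="0.00001 -0.0013 0 0 0 0.58 0.01; 0.00003 -0.0025 0 0 0 1.15 0.01; 0.00003 -0.0025 0 0 0 1.15 0.01; 0.00003 -0.0025 0 0 0 1.15 0.01")

```text
clock: 15.62
position: [0.4872, -0.084, 0.0876]
tool_rot: [3.141, -0.005, -0.123]
force: [7.3, -7.7, 6.4]
grip_width: 0.0195
finger_force: 24.7
```

send_rows(plan="0.00001 -0.0013 0 0 0 0.58 0.01; 0.00003 -0.0025 0 0 0 1.15 0.01; 0.00003 -0.0025 0 0 0 1.15 0.01; 0.00003 -0.0025 0 0 0 1.15 0.01")

```text
clock: 15.95
position: [0.4876, -0.0814, 0.0876]
tool_rot: [3.141, -0.005, -0.143]
force: [7.6, -7.0, 4.7]
grip_width: 0.0193
finger_force: 24.7
```

send_rows(plan="0.00001 -0.0013 0 0 0 0.58 0.01; 0.00003 -0.0025 0 0 0 1.15 0.01; 0.00003 -0.0025 0 0 0 1.15 0.01; 0.00003 -0.0025 0 0 0 1.15 0.01")

```text
clock: 16.28
position: [0.4881, -0.0788, 0.0876]
tool_rot: [-3.142, -0.005, -0.163]
force: [8.7, -6.7, 4.6]
grip_width: 0.0193
finger_force: 24.6
```

send_rows(plan="0.00001 -0.0013 0 0 0 0.58 0.01; 0.00003 -0.0025 0 0 0 1.15 0.01; 0.00003 -0.0025 0 0 0 1.15 0.01; 0.00003 -0.0025 0 0 0 1.15 0.01")

```text
clock: 16.62
position: [0.4886, -0.0763, 0.0876]
tool_rot: [-3.141, -0.005, -0.183]
force: [8.6, -5.5, 4.5]
grip_width: 0.0196
finger_force: 24.6
```

send_rows(plan="0.00001 -0.0013 0 0 0 0.58 0.01; 0.00003 -0.0025 0 0 0 1.15 0.01; 0.00003 -0.0025 0 0 0 1.15 0.01; 0.00003 -0.0025 0 0 0 1.15 0.01")

```text
clock: 16.95
position: [0.4891, -0.0737, 0.0876]
tool_rot: [-3.141, -0.005, -0.203]
force: [8.3, -6.0, 4.3]
grip_width: 0.0187
finger_force: 24.6
```

send_rows(plan="0.00001 -0.0013 0 0 0 0.58 0.01; 0.00003 -0.0025 0 0 0 1.15 0.01; 0.00003 -0.0025 0 0 0 1.15 0.01; 0.00003 -0.0025 0 0 0 1.15 0.01")

```text
clock: 17.28
position: [0.4896, -0.0716, 0.0876]
tool_rot: [-3.141, -0.005, -0.223]
force: [9.1, -7.0, 3.8]
grip_width: 0.0193
finger_force: 24.5
```

Run:
```python
from h import *
from workcell import observe,imaging
import cv2
s=observe(); print(s['position'],s['tool_rot'],s['force'],s['moment'])
a=imaging.grab_frame("side")["color"][150:330,170:390,::-1]
b=imaging.grab_frame("top")["color"][150:250,300:400,::-1]
a=cv2.resize(a,(428,350),interpolation=cv2.INTER_CUBIC);b=cv2.resize(b,(350,350),interpolation=cv2.INTER_CUBIC)
cv2.imwrite("pics/a6.png",cv2.hconcat([a,b]))
```

```text
[ 0.48955508 -0.0715724   0.08758307] [-3.14126603 -0.00510544 -0.22325429] [ 9.08595732 -6.98208199  3.76275621] [-1.53476944 -1.59530209  0.02963397]
```

View pics/a6.png

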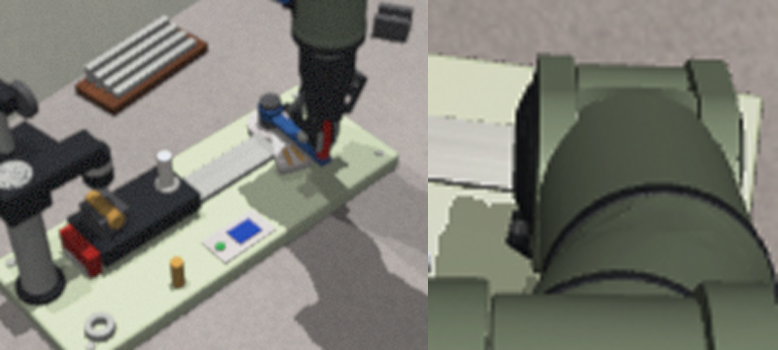

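The side view shows the lever between ribs with the knob held at (325,140), and the carriage still against the red stop. The force passed its third peak at about -0.10, reached its minimum at about -0.19 and is recovering. I'll make one small nudge to mid-notch and let it settle.

send_rows(plan="0 -0.0006 0 0 0 0.3 0.01; 0.00001 -0.0012 0 0 0 0.57 0.01; 0.00001 -0.0012 0 0 0 0.57 0.01; 0.00001 -0.0012 0 0 0 0.57 0.01; 0.00001 -0.0012 0 0 0 0.57 0.01; 0.00001 -0.0012 0 0 0 0.57 0.01; 0.00001 -0.0012 0 0 0 0.57 0.01; 0.00001 -0.0012 0 0 0 0.57 0.01")

```text
clock: 18.05
position: [0.4898, -0.0705, 0.0876]
tool_rot: [-3.141, -0.005, -0.233]
force: [8.7, -7.5, 4.1]
grip_width: 0.0196
finger_force: 24.5
```

send_rows(plan="0 0 0 0 0 0 0.01; 0 0 0 0 0 0 0.01; 0 0 0 0 0 0 0.01; 0 0 0 0 0 0 0.01; 0 0 0 0 0 0 0.01; 0 0 0 0 0 0 0.01")

```text
clock: 18.55
position: [0.4898, -0.0706, 0.0876]
tool_rot: [-3.141, -0.005, -0.233]
force: [9.1, -7.5, 3.7]
grip_width: 0.0192
finger_force: 24.5
```

```bash
python3 -c "
from workcell import bot
print(bot.job_done())"
```

```text
the job is handed in; nothing more can be done
None
```

I slid the carriage to the red stop, took the lever over three clicks, and handed the job in at about 18.6 s with the lever held mid-notch, about 0.1 rad short of the fourth rib; the result of the judging was not shown.

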